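# Close the sketch box and hold the colour reader on its sample spot

## Robot

A 6-joint arm with a two-finger parallel gripper is mounted at the origin on the work surface. World frame = base frame: x ahead of the robot, y to its left, z up, the work surface at z = 0. Lengths are in m, angles in degrees, forces in N, time in s.
With the tool pointing down it reaches from about 0.35 to 0.775 m from the base axis. Payload 7.3 kg.
Tool frame: the origin (TCP) lies at the very end of the fingers, on their centre line; the grasp point (between the pads) lies 19 mm behind it; z points along the fingers, y is the line along which they close (so a half turn about z gives the same grasp; the last joint's range is limited). The gripper opens to 92 mm and grips with 3 to 60 N. Pads are 19 mm wide; open, the fingers measure 130 mm over their backs; the gripper's body (75 mm by 190 mm) begins 47 mm behind the grasp point.
Start: joints at [59.244, 19.595, 87.324, -0, 73.075, -8.365], TCP at [0.2, 0.485, 0.227] pointing down, gripper open.
Joint ranges: [-145.02, 145.02], [-44.19, 115.74], [2.07, 154.8], [-57.11, 237.11], [16.16, 152.29], [-177.93, 177.93]. Speed limits (degrees/s): [147.25, 147.25, 180, 180, 180, 180].

## Interface

Orientations are given as [roll, pitch, yaw] about the fixed x, y, z axes, in that order (R = Rz(yaw) Ry(pitch) Rx(roll)).
In Python, from workcell import arm gives the robot as it stands. Calls block until the motion is done:
- arm.goto(position, orientation): joint-space move of the TCP to a pose.
- arm.servo_line(position, rotation=None, rate=0.15, guard=None): straight line of the TCP; rotation=None keeps the orientation; rate is the mean speed in m/s. With guard (N) it stops when the force on the tool has changed by that much, and returns True; else False.
- arm.movej(angles): joint-space move.
- arm.gripper_open() and arm.grasp(): open the fingers fully, or close them until they stop; the grip force is fixed at half the most.
- arm.hold(seconds).
- arm.inverse_kinematics(position, orientation): joint angles nearest the present ones, or None.
- arm.observe(): the state.
- arm.read_camera(name): name is "scene" or "top" or "wrist"; returns (picture, depth): 480x640x3 uint8, red, green, blue; 480x640 float32, m along the optical axis (not along the pixel's ray), 0 where there is no reading.
- arm.calibration(name): a dict with "fx", "fy", "cx", "cy" (pixels), "R" (3x3) and "t" (3): a world point X has camera coordinates R X + t; the wrist camera has in their place "hand_eye" (4x4, takes a point from camera to tool coordinates, whose origin is the TCP and whose axes are the flange's). Camera axes: x right, y down, z forward; pixel columns grow to the right and rows downward; lengths in m; the calibration is good to about 2 mm. A picture is of the moment at which its call begins: read the wrist's pose just before it. calibration takes no time and is no camera call.
A pose or a line that the arm cannot do raises arm.Unreachable and nothing moves.
- arm.sign_off(): hands the job in; it is judged then, once.
The state is a dict: "t": time; "joint_pos": joint angles; "joint_velocities": joint speeds; "joint_efforts": joint torques, N m; "tool_pos": TCP position; "eef_rot": TCP orientation; "ft_force": force on the tool from outside, world axes, zero at the start; "wrist_torque": the same for the moment, N m; "finger_gap": finger opening in m; "grasp_force": force on a finger pad.
Only numpy, scipy, OpenCV 4.12 (cv2) and the standard library are available. Lean on these libraries where they do the work, as an engineer would, in place of code of your own. Each camera call takes 0.05 s, during which the arm holds its last target. There are 200 camera calls.

## Task

First lower the open lid of the sloping wooden sketch box until it is fully shut, without slamming it. Then take the hand-held colour reader out of its cradle and hold it with its sprung nose inside the printed ring on the sloping lid, square to the lid (not plumb), pressed lightly so that the nose is about half-way in, never driven home hard. Finish while still holding it there, gripped and steady as for a reading, with only its nose on the lid, and leave the brush tin, the ink jar and the cup where they are.

Things in the scene. Friction and masses are not known exactly. Their poses are not given: they have to be found in the camera images.
- box: sketch box of light wood, fixed to the bench: 200 deep (its x) by 230 wide (its y); walls 50 mm high at the front (its -x side), 104 mm at the back; its top slopes down to the front at 15 degrees (0.262 rad). Origin: centre of the underside. The lid, when shut, lies on this slope.
- lid (a joint): hinge of the box's lid (rad): 0 shut, grows as the front edge rises; starts half open. The hinge is stiff (0.58 N m friction): the lid (0.35 kg) stays at any angle and must be pressed all the way down; 1 to 5 N on its front edge is enough.
- lid_hinge (a point): on the hinge line at the middle of the box's upper back edge, at the underside of the lid. Turns with the lid: x points from the front edge to the hinge, y along the hinge, z out of the lid's outer face. The lid is a flat board 222 (x) by 240 (y) by 8 mm thick, with no handle.
- lid_front (a point): on the lid's outer face, 20 mm in from the middle of its front (free) edge, 202 mm from the hinge line; axes as lid_hinge.
- spot (a point): centre of the printed ring on the lid's outer face: dark ring 40 mm across outside, 34 mm inside, on a white sample card, the only round mark (the others are squares); 115 mm from the hinge line and 50 mm to the lid's +y side of its middle. Axes as lid_hinge: z is the outward normal of the lid.
- cradle: grey charging cradle fixed to the bench, left or right of the box: 80 (x) by 90 (y) by 44 mm high, origin at the centre of its underside. The reader stands in its pocket (34 by 44 mm, 18 mm deep, 2 mm play each side) and lifts straight up.
- reader_mid (a point): centre of the colour reader's body, a black upright block 30 (its x) by 40 (its y) by 110 mm (its z, upward), about 0.12 kg, loose. In the cradle its underside is 26 mm and its top 136 mm above the bench, so 92 mm stand clear of the cradle. The sprung nose projects from the underside.
- nose_tip (a point): flat end of the reader's metal nose, a pin 14 mm in diameter on the body's axis; with the nose out it lies 73 mm below reader_mid (18 mm below the underside). Axes as reader_mid.
- nose (a joint): how far the nose is pressed into the reader (m): 0 fully out, 0.012 fully in. The spring pushes 0.9 N when out, 2.7 N half-way (0.006), 4.5 N fully in, where it stops hard.
- brush_tin: open steel tin 74 mm across and 100 mm high, loose, with brushes standing up to about 215 mm; on the other side of the box from the cradle. Origin: centre of the underside. Leave alone.
- ink_jar: ink jar 56 mm across and 60 mm high, loose, behind the box. Origin: centre of the underside. Leave alone.
- water_cup: white cup 80 mm across and 90 mm high, loose, behind the box. Origin: centre of the underside. Leave alone.
Not all that is in view belongs to the job. Of the things shaped like the part that bears reader_mid, the black one is meant. Of the things shaped like the cradle, the grey one is meant.

How it is judged:
By the outcome, as a careful person would: the job done as asked, in the order asked, and still so for the second after the job is handed in, while the arm keeps its last pose, push and grip.
It also fails if it takes over 64 s, if anything falls off the work surface, if the arm or the gripper's body presses on something with over 40 N, if the wrist force passes 120 N, or if a joint passes its speed limit or range.

## Working session

There is one attempt and no reset: what is moved stays moved. The work goes in short steps, each a Python script; the robot and the scene stay as the last script left them, time stands still between calls to the robot, and variables do not carry over. Pictures are saved under pics/ and viewed, at most 10 in all, crops included, and the job is handed in when it is done.

```bash
ls; mkdir -p pics; python3 - <<'E'
from workcell import arm
import cv2, numpy as np
for n in ("scene","top"):
    p,d=arm.read_camera(n)
    cv2.imwrite(f"pics/{n}0.png",p[:,:,::-1]); np.savez(f"{n}0.npz",p=p,d=d)
    print(n,arm.calibration(n), (d>0).mean())
print(arm.calibration("wrist"));print(arm.observe())
E
```

```text
pics
scene {'fx': 510.23648482258795, 'fy': 510.23648482258795, 'cx': 314.7736449523307, 'cy': 242.83077436011598, 'R': array([[-0.58563258,  0.810501  , -0.01107309],
       [ 0.48307401,  0.33801327, -0.80770448],
       [-0.65090244, -0.47836718, -0.58948355]]), 't': array([ 0.28262823, -0.21051566,  1.63382234])} 0.9922884114583334
top {'fx': 558.6483008456366, 'fy': 558.6483008456366, 'cx': 317.2146255238476, 'cy': 241.0963953768632, 'R': array([[-0.02666345, -0.99950484,  0.01670755],
       [-0.98189144,  0.02305039, -0.18803692],
       [ 0.1875587 , -0.02141872, -0.98201984]]), 't': array([0.04603682, 0.57011454, 1.15599877])} 0.9961588541666667
{'fx': 411.97387471764307, 'fy': 411.97387471764307, 'cx': 329.050063867837, 'cy': 244.13272222366305, 'hand_eye': array([[ 3.37647856e-04, -9.60940446e-01, -2.76755029e-01,
         7.46586056e-02],
       [ 9.99999941e-01,  3.40245470e-04,  3.86341778e-05,
        -1.41262886e-03],
       [ 5.70395007e-05, -2.76755025e-01,  9.60940504e-01,
        -1.57707810e-01],
       [ 0.00000000e+00,  0.00000000e+00,  0.00000000e+00,
         1.00000000e+00]])}
{'t': 0.1, 'joint_pos': array([ 5.92436611e+01,  1.96307575e+01,  8.73709685e+01, -5.29125938e-04,
        7.30737619e+01, -8.36409785e+00]), 'joint_velocities': array([-0.04803907, -0.11074973, -0.02390096,  0.05396961, -0.07606818,
       -0.0006634 ]), 'joint_efforts': array([ 1.99054593e-03, -4.32002413e+01, -2.44695157e+01,  7.21337646e-02,
        5.26502717e-02, -2.38981647e-05]), 'tool_pos': array([0.19978708, 0.48511913, 0.22613454]), 'eef_rot': array([-1.79925241e+02, -1.04800811e-02,  1.57607907e+02]), 'ft_force': array([ 1.1001396 , -0.17961076, -0.31828476]), 'wrist_torque': array([-0.055028 , -0.0111756, -0.0122506]), 'grasp_force': 0.0, 'finger_gap': 0.09190311490589159}
```

View pics/scene0.png

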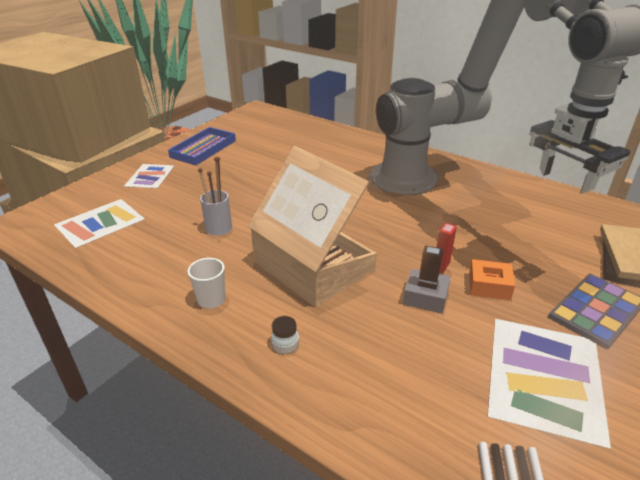

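View pics/top0.png

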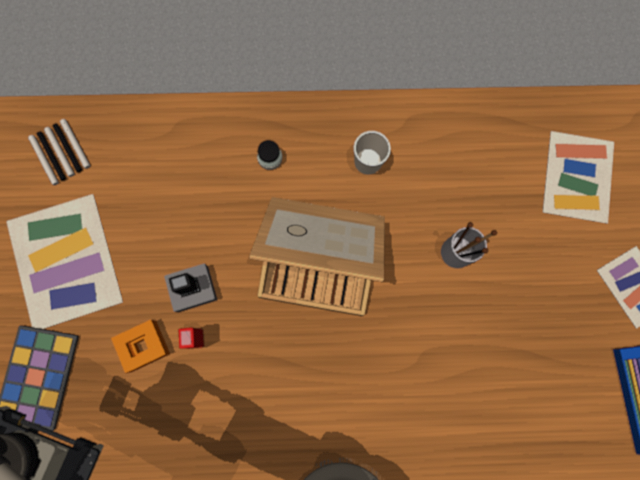

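Scene view: the box with its open lid and ring is at (320,211). The black reader (430,267) stands in the grey cradle (428,290). The red reader (445,248) and the orange cradle (492,280) are look-alikes. The brush tin is at (216,212), the cup at (208,283) and the jar at (285,335). In the top view the reader top is at about (182,283), the red one at (190,338), the grey cradle at (190,288) and the ring at (297,230).

The black reader in the grey cradle fits the description by colour. I'll confirm it in a crop and measure.

```bash
cat > h.py <<'E'
import numpy as np, cv2
from scipy.spatial.transform import Rotation as Rn
from workcell import arm
def cloud(d,c,R,t):
    v,u=np.mgrid[:480,:640]
    P=np.stack([(u-c['cx'])/c['fx']*d,(v-c['cy'])/c['fy']*d,d],-1)
    return (P-t)@R      # X = R^T(P-t)
def ray(uv,c,z):        # point on plane z from fixed camera
    R,t=c['R'],c['t']; dirn=R.T@np.array([(uv[0]-c['cx'])/c['fx'],(uv[1]-c['cy'])/c['fy'],1]); o=-R.T@t
    return o+dirn*(z-o[2])/dirn[2]
def wrist():
    s=arm.observe(); p,d=arm.read_camera("wrist"); c=dict(arm.calibration("wrist"))
    T=np.eye(4);T[:3,:3]=Rn.from_euler('xyz',s['eef_rot'],degrees=True).as_matrix();T[:3,3]=s['tool_pos']
    M=np.linalg.inv(T@c['hand_eye']); c['R'],c['t']=M[:3,:3],M[:3,3]
    return p,d,c
def plane(P):
    keep=np.ones(len(P),bool)
    for _ in range(5):
        m=P[keep].mean(0); n=np.linalg.svd(P[keep]-m,full_matrices=False)[2][2]
        keep=abs((P-m)@n)<0.004
    return m,n*np.sign(n[2]),keep.mean()
E
python3 - <<'E'
from h import *
z=np.load("top0.npz");p,d=z['p'],z['d'];c=arm.calibration("top")
W=cloud(d,c,c['R'],c['t'])
# lid card: bright low-saturation within lid region
hsv=cv2.cvtColor(p,cv2.COLOR_RGB2HSV)
reg=np.zeros((480,640),bool);reg[215:262,275:375]=True
m,n,k=plane(W[reg]);print("lid plane",m,n,k,"tilt",np.degrees(np.arctan2(n[0],n[2])))
for uv in [(297,230)]: print("ring",W[uv[1],uv[0]])
print("red top",W[338,187],"blk",W[281,180],W[283,182])
# cradle
box=np.zeros((480,640),np.uint8);box[255:320,155:225]=1
mask=((abs(W[:,:,2]-.044)<.008)&(box>0)).astype(np.uint8)
r=cv2.minAreaRect(W[mask>0][:,:2].astype(np.float32));print("cradle",r)
mask=((abs(W[:,:,2]-.136)<.008)&(box>0))
r=cv2.minAreaRect(W[mask][:,:2].astype(np.float32));print("reader top",r,mask.sum(),W[mask].mean(0))
for nme,(u,v) in dict(tin=(467,245),cup=(372,152),jar=(268,150)).items(): print(nme,W[v,u])
a=cv2.resize(p[190:350,100:400,::-1],None,fx=2.6,fy=2.6)[:,:,:];cv2.imwrite("pics/crop1.png",a)
E
```

```text
lid plane [0.55014683 0.02004473 0.19820681] [ 0.70662207 -0.14193172  0.69321039] 0.9970212765957447 tilt 45.54892935797265
ring [0.56683003 0.07292622 0.19404286]
red top [0.36988324 0.29366978 0.1263241 ] blk [0.4813139  0.30728463 0.1361396 ] [0.47725233 0.30329249 0.13602744]
cradle ((0.4790395200252533, 0.3083522319793701), (0.0808260589838028, 0.09051964432001114), 16.120874404907227)
reader top ((0.47907742857933044, 0.3083530366420746), (0.030691014602780342, 0.040338560938835144), 17.723920822143555) 313 [0.47857495 0.30764753 0.13540546]
tin [ 0.53937626 -0.26765837  0.14081072]
cup [ 0.7877879  -0.10226553  0.00729627]
jar [0.77903798 0.13574335 0.05792805]
```

View pics/crop1.png

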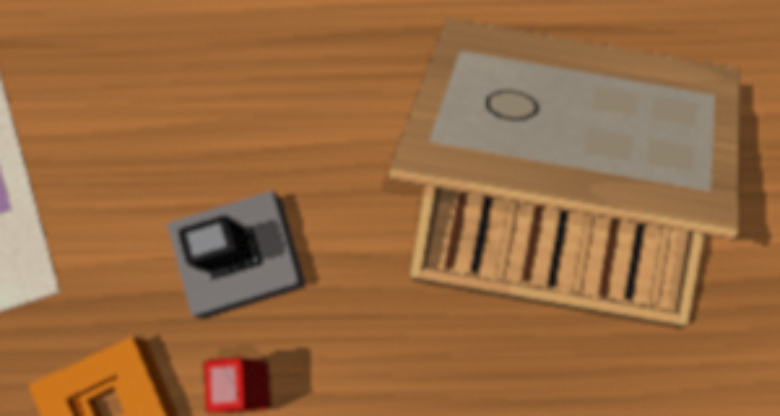

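The crop confirms it: the black reader at crop (210,240) stands in the grey cradle, and the red one at (228,385) stands loose. Next I'll shut the lid.

```bash
python3 - <<'E'
from h import *
z=np.load("top0.npz");p,d=z['p'],z['d'];c=arm.calibration("top")
n=np.array([.70662,-.14193,.69321]); n/=np.linalg.norm(n)
y=np.cross([0,0,1.],n);y/=np.linalg.norm(y); x=np.cross(y,n)
S=np.array([.5668,.0729,.1940])
H=S+.115*x-.05*y-.008*n; yaw=np.degrees(np.arctan2(n[1],n[0])); a0=np.degrees(np.arccos(n[2]))
print("H",H,"yaw",yaw,"lid elev",a0)
np.savez("lid.npz",H=H,y=y,yaw=yaw)
def pt(a,off=0,r=.202):
    return H+Rn.from_euler('ZY',[yaw,a],degrees=True).apply([-r,0,.008+off])
s=arm.observe();ori=[180,0,yaw+180]
q=[arm.inverse_kinematics(pt(a,.03*(a>40)),ori) for a in (46,20,0,-15)]
print([None if v is None else np.round(v,0) for v in q], pt(46,.03),pt(-15))
arm.servo_line(s['tool_pos']+[0,0,.17],rate=.25)
arm.grasp()
top=pt(46,.03); 
arm.goto([*top[:2],.40],ori)
arm.servo_line(top,rate=.2); f0=arm.observe()['ft_force']
for a in (40,30,20,10,2,-6):
    g=arm.servo_line(pt(a),rate=.09,guard=20); o=arm.observe()
    print(a,g,np.round(o['ft_force']-f0,1),o['tool_pos'],round(o['t'],1))
    if g: break
E
```

```text
H [0.6294591  0.00931582 0.10556986] yaw -11.357171863246176 lid elev 46.11514283612304
[array([ -5.,  17.,  83.,   0.,  80., -84.]), array([ -4.,  14., 103.,   0.,  63., -83.]), array([ -4.,  18., 110.,   0.,  52., -82.]), array([ -4.,  24., 113.,   0.,  44., -82.])] [0.51868544 0.03156555 0.27727352] [0.43613273 0.04814689 0.06101582]
40 False [1.2 0.4 0.6] [0.48323633 0.03873971 0.24221519] 5.8
30 False [ 1.5 -0.3  0.1] [0.4622316  0.04290932 0.213832  ] 6.4
20 False [1.  0.1 0.8] [0.44640255 0.04610463 0.18249119] 6.9
10 False [ 1.4 -0.1 -0.1] [0.43615654 0.04817146 0.14887661] 7.5
2 False [ 0.4 -1.   0.9] [0.43208871 0.04900476 0.12095532] 7.9
-6 False [ 0.7 -0.3  0.7] [0.4318125  0.049034   0.09265416] 8.4
```

```bash
python3 - <<'E'
from h import *
L=np.load("lid.npz");H=L['H'];yaw=float(L['yaw'])
def pt(a,off=0,r=.202):
    return H+Rn.from_euler('ZY',[yaw,a],degrees=True).apply([-r,0,.008+off])
f0=arm.observe()['ft_force']
for a in (-10,-13,-19):
    g=arm.servo_line(pt(a),rate=.03,guard=9); o=arm.observe()
    print(a,g,np.round(o['ft_force']-f0,1),o['tool_pos'],pt(-15),round(o['t'],1))
    if g: break
arm.hold(.3);o=arm.observe();print(o['ft_force']-f0)
P=o['tool_pos'];arm.servo_line(P+[0,0,.2],rate=.25)
arm.goto([.36,.22,.40],[180,0,yaw+180])
arm.gripper_open()
p,d=arm.read_camera("top");c=arm.calibration("top");W=cloud(d,c,c['R'],c['t']);np.savez("top1.npz",p=p,d=d)
cv2.imwrite("pics/top1.png",cv2.resize(p[170:350,140:400,::-1],None,fx=3,fy=3))
# lid region
c0=H+Rn.from_euler('ZY',[yaw,-15],degrees=True).apply([-.11,0,.008])
Rl=Rn.from_euler('ZY',[yaw,-15],degrees=True)
loc=Rl.inv().apply((W-H).reshape(-1,3)).reshape(W.shape)
m=(loc[...,0]>-.2)&(loc[...,0]<-.02)&(abs(loc[...,1])<.1)&(abs(loc[...,2])<.06)
mm,n,k=plane(W[m]);print("plane",mm,n,k,m.sum(),"tilt",np.degrees(np.arccos(n[2])),np.degrees(np.arctan2(-n[1],-n[0])), "height res",(mm-H)@n)
# ring by dark pixels near predicted spot
g=cv2.cvtColor(p,cv2.COLOR_RGB2GRAY).astype(int)
near=(np.hypot(loc[...,0]+.115,loc[...,1]-.05)<.04)&(abs(loc[...,2])<.06)
dk=near&(g<np.median(g[near])-35)
print("ring px",dk.sum(),W[dk].mean(0), "min/max", loc[dk].min(0),loc[dk].max(0)); print("pred",H+Rl.apply([-.115,.05,.008]), arm.observe()['t'])
E
```

```text
-10 False [0.2 1.5 0.3] [0.43289409 0.04876434 0.07820718] [0.43613273 0.04814689 0.06101582] 9.0
-13 False [-0.9 -0.4  0.3] [0.43464453 0.04843339 0.06771836] [0.43613273 0.04814689 0.06101582] 9.5
-19 True [-1.7  0.4 10.3] [0.43606099 0.04817574 0.06184202] [0.43613273 0.04814689 0.06101582] 9.9
[-2.07433937  0.15706713  9.00130456]
plane [0.52394855 0.03062197 0.08417975] [-0.25317647  0.05279931  0.96597821] 0.9228204494937021 8098 tilt 14.988398787870963 -11.780047062922533 height res 0.007175353920120602
ring px 111 [0.52840858 0.08188452 0.08307294] min/max [-0.13519461  0.03039499  0.0013258 ] [-0.0956233   0.07116843  0.01176472]
pred [0.52836897 0.08061916 0.08353308] 13.5917
```

View pics/top1.png

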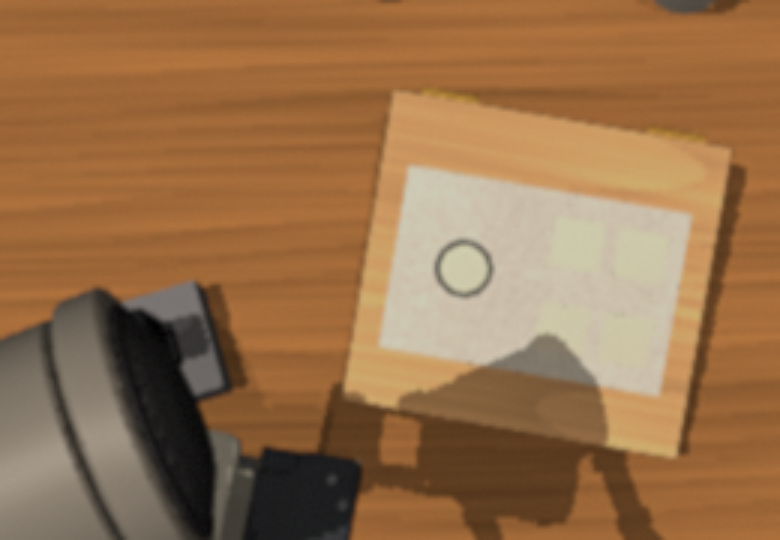

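The lid is shut: the measured tilt is 14.99° against 15°. The ring is at crop (464,268), about (0.528, 0.082, 0.083). Now I'll take the reader.

```bash
cat >> h.py <<'E'
def force(k=25):
    F=[]
    for _ in range(k): arm.hold(.02);F.append(arm.observe()['ft_force'])
    F=np.array(F);return F.mean(0),F.std(0)
S=np.array([.5284,.0815,.0825]);LID=Rn.from_euler('ZY',[-11.5,-15],degrees=True);N=LID.apply([0,0,1.])
LORI=(LID*Rn.from_euler('Z',180,degrees=True)*Rn.from_euler('X',180,degrees=True)).as_euler('xyz',degrees=True)
E
python3 - <<'E'
from h import *
ori=[180,0,-164+.5]; C=np.array([.479,.3083,0])
print(arm.inverse_kinematics(C+[0,0,.082],ori),arm.inverse_kinematics(S+N*.074,LORI),LORI)
arm.goto(C+[0,0,.26],ori)
p,d,c=wrist();cv2.imwrite("pics/w1.png",p[:,:,::-1])
W=cloud(d,c,c['R'],c['t']);m=(abs(W[...,2]-.136)<.006)&(np.hypot(W[...,0]-C[0],W[...,1]-C[1])<.04)
r=cv2.minAreaRect(W[m][:,:2].astype(np.float32));print(m.sum(),r,W[m].mean(0))
E
```

```text
[ 25.05892894  32.74983304  90.80194732   0.          56.44821964
 -81.44107106] [  3.36204855  16.35568964 106.96785207  -5.66121645  42.2961277
 -71.42938244] [180.   15.  168.5]
2286 ((0.4792911410331726, 0.31056562066078186), (0.030339248478412628, 0.03988274186849594), 16.010726928710938) [0.47833969 0.31010067 0.13556314]
```

```bash
python3 - <<'E'
from h import *
ori=[180,0,-164]; C=np.array([.479,.3093,0])
arm.goto(C+[0,0,.22],ori)
print(arm.servo_line(C+[0,0,.082],rate=.1,guard=10))
arm.grasp();o=arm.observe();print(o['finger_gap'],o['grasp_force'],o['tool_pos'],o['ft_force'])
print(arm.servo_line(C+[0,0,.12],rate=.06,guard=15)); arm.servo_line(C+[0,0,.27],rate=.2)
o=arm.observe();print(o['finger_gap'],o['grasp_force'],o['tool_pos'],o['t'])
arm.goto(S+N*.16,LORI)
arm.servo_line(S+N*.10,LORI,rate=.1)
f,s=force();print(f,s,f@N)
p,d=arm.read_camera("scene");cv2.imwrite("pics/s2.png",cv2.resize(p[100:320,220:480,::-1],None,fx=2.7,fy=2.7))
p,d,c=wrist();cv2.imwrite("pics/w2.png",p[:,:,::-1]);print(arm.observe()['t'])
E
```

```text
False
0.0398629752457429 29.99706655740738 [0.47898258 0.30930681 0.08194284] [ 0.69566993 -0.04654659 -1.52635456]
False
0.039906070258551876 29.99694049358368 [0.47840697 0.30901022 0.26852049] 18.8333
[ 0.03474819 -0.06232238 -1.37567863] [0.52148603 0.50431476 0.44369496] -1.3408323147137124
20.9833
```

View pics/s2.png

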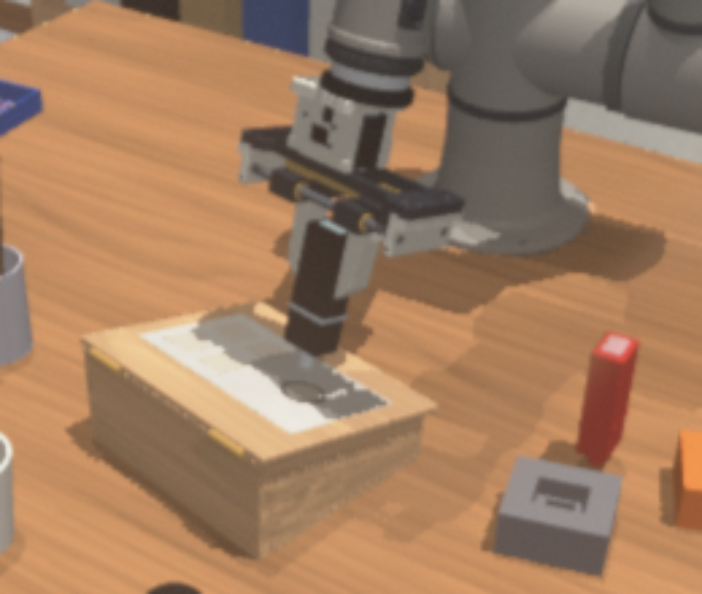

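View pics/w2.png

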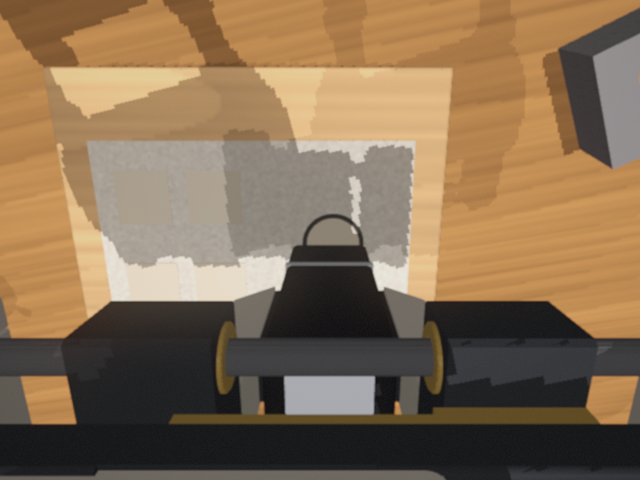

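The reader is held, with the nose above the ring (scene crop (303,390), wrist (333,230)), and it looks in line with the fingers. I'll check its tilt in the grip from the depth picture, then press by force.

```bash
python3 - <<'E'
from h import *
p,d,c=wrist();o=arm.observe()
W=cloud(d,c,c['R'],c['t']);T=Rn.from_euler('xyz',o['eef_rot'],degrees=True)
L=T.inv().apply((W-o['tool_pos']).reshape(-1,3)).reshape(W.shape)
P=L[252:300,300:365].reshape(-1,3);print("face range",P.min(0),P.max(0))
P=P[(P[:,0]>.005)&(P[:,0]<.03)&(P[:,2]<.06)]
m=P.mean(0);n=np.linalg.svd(P-m,full_matrices=False)[2][2];n*=np.sign(n[0]);print("face",len(P),m,n,"tilt deg",np.degrees(n[2]))
print("axis vs lid",np.degrees(np.arccos(-T.apply([0,0,1])@N)))
arm.servo_line(S+N*.079,LORI,rate=.05)
f0,s=force(40);print(f0@N)
for h in (.072,.069):
    g=arm.servo_line(S+N*h,LORI,rate=.015,guard=5);f,s=force(40);o=arm.observe()
    print(h,g,(f-f0)@N,f-f0,(o['tool_pos']-S)@N,o['t'])
E
```

```text
face range [ 0.01299102 -0.0159973  -0.15779868] [0.07499573 0.01634381 0.04233573]
face 3110 [ 0.01378274 -0.0001083   0.00816298] [ 9.99999964e-01 -1.13168598e-04 -2.43210816e-04] tilt deg -0.013934953310085107
axis vs lid 0.009723725072743581
-1.2769504926402595
0.072 False 1.5049040113401342 [-0.24230245  0.20111953  1.48362601] 0.07200706638865541 23.55
0.069 False 2.2704854972970874 [-0.34452196  0.36877268  2.2404184 ] 0.0690183567971727 24.5667
```

```bash
python3 - <<'E'
from h import *
arm.servo_line(S+N*.0677,LORI,rate=.01,guard=5);f,s=force(60);o=arm.observe()
print(f@N+1.28,(o['tool_pos']-S)@N,o['finger_gap'],o['grasp_force'],o['t'])
p,d=arm.read_camera("scene");a=cv2.resize(p[160:280,260:400,::-1],None,fx=4,fy=4)
q,_,_=wrist();b=cv2.resize(q[180:300,260:400,::-1],None,fx=4,fy=4)
cv2.imwrite("pics/s3.png",cv2.resize(np.hstack([a,b]),(800,343)))
E
```

```text
2.7614808060781684 0.0677202925265077 0.04005920389326272 29.9969744682312 25.85
```

View pics/s3.png

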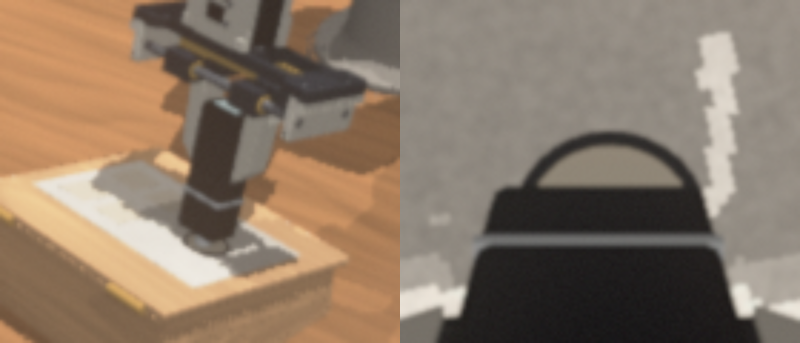

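The nose is inside the ring. The arc shows centred at crop x≈612, as does the reader at about 610. One ray check along the slope direction, then I hand in if the nose is centred.

```bash
python3 - <<'E'
from h import *
_,_,c=wrist();o=arm.observe()
uv=(334.2,226.6);R,t=c['R'],c['t'];e=R.T@np.array([(uv[0]-c['cx'])/c['fx'],(uv[1]-c['cy'])/c['fy'],1]);q=-R.T@t
X=q+e*((S-q)@N)/(e@N)
off=LID.inv().apply(X-o['tool_pos']);print("outer edge rel. nose axis in lid axes",off)
f,_=force(20);print(f@N+1.28)
ok=abs(abs(off[0])-.020)<.005 and abs(off[1])<.005
if ok: print(arm.sign_off())
E
```

```text
outer edge rel. nose axis in lid axes [-0.02034121  0.00153989 -0.06770833]
2.7432158613370725
the job is handed in; nothing more can be done
None
```

The job is handed in at about 26 s of the 64 s: the lid is shut (15.0° measured), and the reader is gripped square to it, nose centred in the ring to about 2 mm and pressed at about 2.7 N (half-way in). I never touched the tin, jar or cup.

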